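Seat a batten in the drilling jig and clamp it with the wing knob

TASK

Push the loose batten along its channel in the drilling jig, gently, until its end sits fully home against the end stop, then turn the wing knob clockwise until the clamp pad holds the batten firmly, hand-tight but not crushed. Do not knock the grey panel beside the wings, leave everything else on the bench where it is, and let go of the knob.

Things in the scene. Friction and masses are not known exactly. Their poses are not given: they have to be found in the camera images.
- jig: Fixed drilling jig on a white board bed 18 mm thick (x -60 to +110, y -190 to +170 mm). Origin on the bench under the channel's centre line; y runs along the channel to the end stop, x across it, away from fence and panel. The channel, x -32 to +32 on the bed, lies between a wooden fence 24 mm high (x -50 to -32) and a lip 10 mm high (x 32 to 42).
- stop_face (a point): Centre of the face of the fixed aluminium end stop at the end of the channel (jig y +140, 12 mm above the bed); axes as the jig's. The block is 64 mm wide, 30 high, 25 thick, rigid.
- batten: Loose hardwood batten 60 (x) x 200 (y) x 24 mm (z), about 180 g, lying in the channel with 2 mm of side play on each side; origin at the centre of its underside, y towards the stop. It starts 25 to 55 mm short of the stop and slides with light friction (a few newtons).
- batten_stop_end (a point): Centre of the batten's end face that meets the stop.
- batten_push_end (a point): Centre of the batten's other end face, 12 mm above the bed, the one to push on. Behind it the channel is empty for 60 mm or more.
- wing_grip (a point): On the vertical axis of the black wing knob at grip height (101 mm over the bench; jig x 0, y +90). The wings are one flat upright bar, 56 mm long along this point's x, 10 thick along its y, 82 to 114 mm over the bench, on a collar 20 mm across and 4 high. At the start they lie 0.1 to 0.4 rad clockwise of straight across the channel. Clockwise from above tightens.
- screw: Clamp screw under the bridge, on the knob's axis, with a black rubber pad 28 mm across threaded on its foot. Origin: centre of the pad's face, but how far the pad is screwed out varies unseen by up to 1.2 mm either way: turn by feel. It sinks 4 mm per rad. Hand-tight, 12 to 60 N, comes 0.05 to 0.2 rad after touching; each N adds 0.004 N m to the knob's torque: stop about 0.08 N m over free turning.
- panel_top (a point): Middle of the top edge, on the knob's side, of the thin grey upright panel on the fence beside the knob, 118 mm over the bench. Its face is 34 mm from the knob's axis (jig x -34); it is 4 mm thick, 120 long along jig y, and reaches down to the fence. The wing tips pass it by 6 mm. Fingers opened wide across the wings when these lie along the channel hit it.
- wing: The wing knob itself, origin on its axis at the bridge's top (76 mm). It turns freely at about 0.12 N m until the pad touches; then the torque climbs. It stays where left, only springing back a little if very tight. Tight comes 0.5 to 1.6 rad from the start, so one grasp does it; the wings then lie roughly along the channel, flat sides to the panel.
- bridge: Aluminium clamp bridge: from the fence over the channel (jig x -50 to +24, y 70 to 110), underside 64 mm and top 76 mm over the bench; origin at its middle, on top, on the knob's axis.
- pencil: Carpenter's pencil, 7 x 180 x 7.5 mm, lying on the jig's bed beside the lip; a bystander, origin under its centre.
- offcut: Dark wooden offcut 35 x 60 x 24 mm on the jig's bed beside the lip; a bystander.
- glue: White glue bottle, 60 mm across, 160 high, a bystander; origin under it.
- tape: Roll of paper tape lying flat, 100 mm across, 24 high; a bystander.
- driver: Screwdriver lying on the bench; a bystander.
- tin: Steel tin 80 mm across, 50 high; a bystander.
- stop: The end stop block itself (see point stop_face); origin at the foot of its face, on the bed.
- panel: The grey panel itself (see point panel_top); origin at the foot of its face towards the knob, 42 mm above the bench.
Mind the look-alikes: they are no part of the job. What is meant by the batten is not purple, and is the smaller of those in its own colour.

How it is judged:
On the way, in this order (a step that is already met when the one before it is completed fails the run):
1. the batten's end is home against the stop, before it is clamped (y of batten_stop_end in the frame of stop_face above -0.002 m and x of batten_stop_end in the frame of stop_face between -0.004 and 0.004 m and contact force between screw and batten below 2 N), for 0.2 s.
2. the pad on the clamp screw presses the batten firmly (y of batten_stop_end in the frame of stop_face above -0.002 m and x of batten_stop_end in the frame of stop_face between -0.004 and 0.004 m and contact force between screw and batten above 12 N), for 0.2 s.
At the end, for the whole second after the job is handed in: The batten lies in the channel with its end within 2 mm of the stop (and within 4 mm of the channel's centre line), at rest, and the pad presses on it with 12 to 60 N; the bystanders are within 30 mm of where they were and the robot touches nothing (all of step 2 and contact force between screw and batten below 60 N and linear speed of batten below 0.01 m/s).
It fails at once if the batten is crushed (clamp force above 60 N) (contact force between screw and batten above 60 N).
It fails at once if the batten is rammed into the stop (above 30 N) (contact force between batten and stop above 30 N).
It fails at once if the robot knocks the panel (above 12 N) (contact force between any of the fingers, the arm and panel above 12 N).
It fails at once if a bystander is moved more than 30 mm (distance of any of pencil, offcut, glue, tape, driver, tin from where it was at the start of the episode above 0.03 m).
It also fails if it takes over 61 s, if anything falls off the work surface, if the arm or the gripper's body presses on something with over 40 N, if the wrist force passes 120 N, or if a joint passes its speed limit or range.

ROBOT

A 6-joint arm with a two-finger parallel gripper is mounted at the origin on the work surface. World frame = base frame: x ahead of the robot, y to its left, z up, the work surface at z = 0. Lengths are in m, angles in rad, forces in N, time in s.
With the tool pointing down it reaches from about 0.275 to 0.875 m from the base axis. Payload 12.5 kg.
Tool frame: the origin (TCP) lies midway between the tips of the shut fingers; the grasp point (between the pads) lies 19 mm behind it (bot.grip_point_offset is the distance from the TCP to the grasp point, in m); z points along the fingers, y is the direction in which the jaws open and shut (so a half turn about z gives the same grasp; the last joint's range is limited). The gripper opens to 85 mm and grips with 20 to 120 N. Pads are 22 mm wide; open, the fingers measure 114 mm over their backs; the gripper's body (76 mm by 85 mm) begins 54 mm behind the grasp point. The pads swing forward as they close: fully open they stand 13 mm farther back than shut.
Start: joints at [-1.323, 0.351, 1.652, -0, 1.139, -0.085], TCP at [0.18, -0.52, 0.231] pointing down, gripper open.
Joint ranges: [-2.75, 2.75], [-0.79, 2.1], [0.01, 2.65], [-1.57, 4.71], [0.07, 3.14], [-2.87, 2.87]. Speed limits (rad/s): [2.22, 2.22, 2.79, 3.14, 3.14, 3.14].

INTERFACE

Orientations are given as a 3x3 rotation matrix whose columns are the frame's x, y, z axes.
In Python, from workcell import monitor, capture, sign_off, look_for, place_of, bot gives the robot as it stands.
- The arm moves only by the tool arm_command, never from a script. Its argument "moves" is a list that holds one entry, the list of rows, each a list of 6 numbers: the shift along the tool's x, y, z in cm, then the turn, a rotation vector about the tool's x, y, z in rad. A call has 1 to 8 rows; each row shifts and turns the commanded pose from where the row before left it, along the tool's axes as they then stand; what a row does not reach is not made up. A row lasts 1/8 s, in which the tool goes at most 62.5 mm and 10.7 degrees, less where a joint would pass 70% of its speed; a pose out of reach is approached as far as the arm can. A call with a gripper value outside its range is refused whole. "grip" is the opening, from 0 (shut) to 1 (fully open), set as the call begins (left out, the last holds). The fingers move at their own pace and stop on an object; the grip force is fixed at half the most. Time passes only in rows, so rows that do not move let the fingers close. It gives the time, the measured TCP pose, the force and the opening at its end, in the units of the state.
- monitor.sense(): the state, without advancing time (a new reading comes with each control period).
- capture(name): name is "side" or "top"; returns a dict with "frame" (384x512x3 uint8, red, green, blue), "fx", "fy", "cx", "cy" (pixels), "rvec" (rotation vector, rad) and "tvec" (3), from world to camera coordinates, as OpenCV has them. Camera axes: x right, y down, z forward; pixel columns grow to the right and rows downward; lengths in m; the calibration is good to about 2 mm. A picture is of the moment at which its call begins. There is no depth.
- sign_off(): hands the job in, once; it reports no verdict.
Trained networks look in a picture, given as the dict that the camera call returned (one of the last four; its "shot" number tells which), for a name from the list of things; names that differ only in an ending like _2 or _b are one class to them, and where a whole thing is asked for, a point or a joint stands for the part that bears it (a point fixed in the world has none). Each returns a list of dicts, best first, with "confidence" (0 to 1); they miss things now and then, are a little off and sometimes report something else, mostly with a low value. They report only what shows in the picture. A call takes as long as a camera call. They do not tell look-alikes from the thing itself.
- look_for(picture, thing): "position" ([x, y, z] in m, in world coordinates, good to about 4 mm: the middle of the surface that is visible of it).
- place_of(picture, thing): "position" ([x, y, z] in m, in world coordinates, good to about 4 mm: a listed point, or the origin of a listed thing).
The state is a dict: "t": time; "joints": joint angles; "qd": joint speeds; "joint_torque": joint torques, N m; "tool_pos": TCP position; "tcp_rot": TCP orientation; "ft_force": force on the tool from outside, world axes, zero at the start; "torque": the same for the moment, N m; "grip_width": finger opening in m.
Only numpy, scipy, OpenCV 4.12 (cv2) and the standard library are available. Lean on these libraries where they do the work, as an engineer would, in place of code of your own. Each camera call takes 0.05 s, during which the arm holds its last target.

## Working session

There is one attempt and no reset: what is moved stays moved. The work goes in short steps, Python scripts to look and compute and a tool call to move; the robot and the scene stay as the last step left them, time stands still between calls to the robot, and variables do not carry over. Pictures are saved under pics/ and viewed, and the job is handed in when it is done.

Besides the shell and the picture viewer there is one more tool, called after "Emit:" as name(argument=value, ...), one argument or row to a line, values as JSON. arm_command: Moves the arm, as the interface text tells. Its arguments: {"type":"object","properties":{"moves":{"type":"array"},"grip":{"type":"number"}},"required":["moves"]}

```bash
ls; mkdir -p pics
cat > h.py <<'E'
import numpy as np,cv2
from workcell import monitor,capture,sign_off,look_for,place_of,bot
def save(p,n): cv2.imwrite('pics/'+n+'.png',cv2.cvtColor(p['frame'],cv2.COLOR_RGB2BGR))
def cam(p):
    R,_=cv2.Rodrigues(np.array(p['rvec'],float)); t=np.array(p['tvec'],float).ravel(); return R,t
def proj(p,X):
    R,t=cam(p); c=R@np.array(X)+t; return np.array([p['fx']*c[0]/c[2]+p['cx'],p['fy']*c[1]/c[2]+p['cy']])
def unproj(p,uv,z):
    R,t=cam(p); d=R.T@np.array([(uv[0]-p['cx'])/p['fx'],(uv[1]-p['cy'])/p['fy'],1]); o=-R.T@t
    return o+d*(z-o[2])/d[2]
E
python3 - <<'E'
from h import *
np.set_printoptions(precision=4,suppress=True)
T=capture('top');S=capture('side')
save(T,'top0');save(S,'side0')
for n,p in(('top',T),('side',S)):
    R,t=cam(p);print(n,'cam at',-R.T@t,p['fx'],p['shot'])
    for th in ['jig','stop_face','batten','batten_stop_end','batten_push_end','wing_grip','wing','bridge','panel_top','screw']:
        for r in place_of(p,th)[:3]: print(n,th,np.array(r['position']),round(r['confidence'],2),proj(p,r['position']).round())
s=monitor.sense();print(s)
E
```

```text
pics
top cam at [ 0.3904 -0.0223  1.1001] 350.7006515898109 1
top jig [ 0.5587 -0.0106 -0.003 ] 0.73 [242. 185.]
top stop_face [0.5789 0.1231 0.0322] 0.75 [199. 176.]
top stop_face [ 0.6091 -0.0991  0.0163] 0.71 [271. 169.]
top batten [ 0.3283 -0.1381  0.001 ] 0.9 [282. 260.]
top batten [ 0.5522 -0.0201  0.0204] 0.72 [245. 186.]
top batten [ 0.2853  0.2186 -0.0022] 0.61 [165. 272.]
top batten_stop_end [ 0.4143 -0.1923  0.0116] 0.97 [300. 232.]
top batten_stop_end [0.5672 0.0784 0.0292] 0.63 [213. 180.]
top batten_stop_end [0.4089 0.2886 0.0162] 0.63 [143. 230.]
top batten_push_end [ 0.5339 -0.1179  0.0309] 0.97 [277. 192.]
top batten_push_end [0.1609 0.1547 0.0134] 0.79 [183. 316.]
top batten_push_end [ 0.2351 -0.0929  0.0155] 0.56 [267. 291.]
top wing_grip [0.5743 0.0773 0.1033] 0.5 [212. 173.]
top wing_grip [ 0.5537 -0.0144 -0.0034] 0.31 [243. 187.]
top wing [0.571  0.0747 0.0769] 0.42 [213. 176.]
top bridge [0.5679 0.074  0.0774] 0.65 [213. 177.]
top panel_top [0.6486 0.0667 0.0182] 0.7 [218. 155.]
top panel_top [0.53   0.0746 0.1156] 0.67 [212. 188.]
side cam at [0.0603 0.6485 0.
[... 825 characters left out ...]
. 210.]
side wing [0.5343 0.0807 0.0397] 0.22 [228. 226.]
side bridge [0.5692 0.0758 0.0775] 0.46 [218. 210.]
side panel_top [0.5379 0.0792 0.1171] 0.64 [226. 205.]
{'t': 1.1, 'joints': array([-1.3226,  0.3507,  1.6518,  0.    ,  1.1391, -0.0846]), 'qd': array([-0.0001,  0.    ,  0.0011,  0.0004, -0.0011,  0.0014]), 'joint_torque': array([ -0.0013, -50.6039, -29.1643,  -0.0003,   0.0007,  -0.    ]), 'tool_pos': array([ 0.1797, -0.5198,  0.2313]), 'tcp_rot': array([[ 0.9452,  0.3266,  0.    ],
       [ 0.3266, -0.9452,  0.    ],
       [ 0.    , -0.    , -1.    ]]), 'ft_force': array([ 0.3332,  0.0768, -0.2304]), 'torque': array([-0.0075, -0.023 , -0.0012]), 'grip_width': 0.08508062431885169}
```

View images.

Run:
```python
import cv2
a=cv2.imread('pics/top0.png');cv2.imwrite('pics/top0z.png',cv2.resize(a[110:260,140:360],None,fx=3.5,fy=3.5,interpolation=cv2.INTER_CUBIC))
a=cv2.imread('pics/side0.png');cv2.imwrite('pics/side0z.png',cv2.resize(a[130:290,130:350],None,fx=3.5,fy=3.5,interpolation=cv2.INTER_CUBIC))
```

```text
(no output)
```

View pics/top0.png

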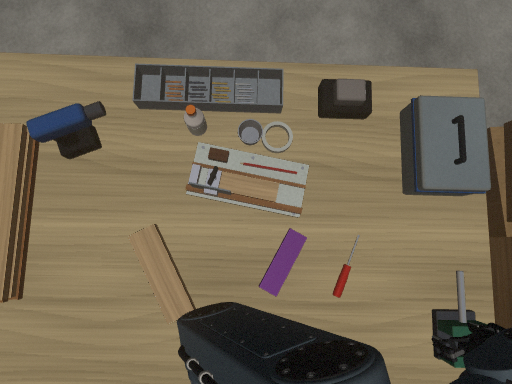

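View pics/top0z.png

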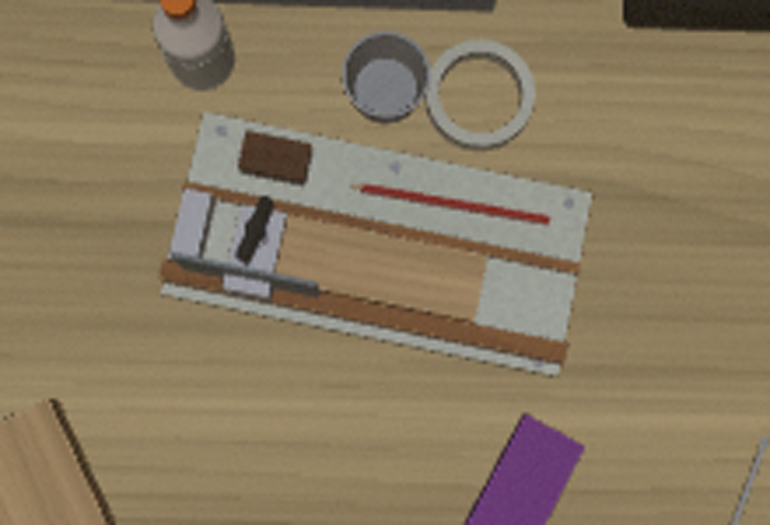

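View pics/side0z.png

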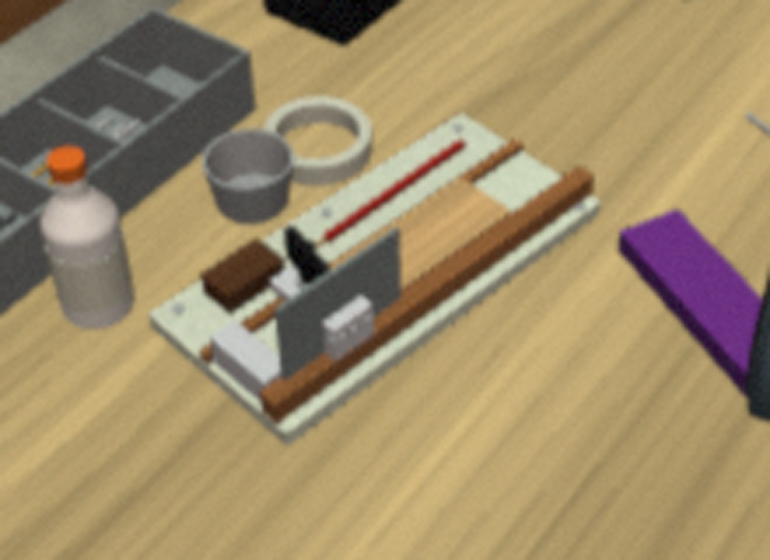

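```bash
cat > fit.py <<'E'
from h import *
from scipy.optimize import least_squares
import pickle
np.set_printoptions(precision=4,suppress=True)
T=capture('top');S=capture('side');pickle.dump((T,S),open('ts.pkl','wb'))
zt=lambda a:(np.array(a)+.5)/3.5-.5+np.array([140,110]); zs=lambda a:(np.array(a)+.5)/3.5-.5+np.array([130,130])
obs=[(T,(110,170,18),zt((203,113))),(T,(110,-190,18),zt((592,192))),(T,(-32,-190,42),zt((568,343))),(T,(42,-190,28),zt((580,263))),
 (S,(110,-190,18),zs((462,113))),(S,(110,170,18),zs((152,318))),(S,(-60,170,18),zs((288,432))),(S,(-60,-190,18),zs((598,200))),(S,(-50,-190,42),zs((592,178))),(S,(-50,170,42),zs((268,402)))]
def w(q,P):
    c,s=np.cos(q[2]),np.sin(q[2]);P=np.array(P)/1000
    return np.array([q[0]+c*P[0]-s*P[1],q[1]+s*P[0]+c*P[1],P[2]])
f=lambda q:np.concatenate([proj(p,w(q,P))-uv for p,P,uv in obs])
nets=[((0,0),(.555,-.0107)),((0,140),(.5787,.1229)),((0,90),(.569,.0747)),((0,90),(.5685,.0749)),((0,90),(.5705,.076)),((-34,90),(.534,.0769))]
g=lambda q:np.concatenate([w(q,(*P,0))[:2]-np.array(X) for P,X in nets])
for nm,F,k in(('pix',f,1),('net',g,1000),('both',lambda q:np.concatenate([f(q),g(q)/.003]),1)):
    r=least_squares(F,[.555,-.01,-.18],loss='soft_l1');print(nm,r.x,(r.fun*k).round(1))
q=r.x;np.save('q.npy',q)
for nm,P in(('push',(0,-100)),('stopface',(0,140)),('knob',(0,90))):print(nm,w(q,(*P,0)))
# batten push end from top pixel
for uv in[(487,258),(470,318)]:
    X=unproj(T,zt(uv),.042);c,s=np.cos(q[2]),np.sin(q[2]);d=X[:2]-q[:2];print('push corner jig',[c*d[0]+s*d[1],-s*d[0]+c*d[1]])
for X in[(.5339,-.1179),(.5343,-.1193),(.5672,.0784)]:
    d=np.array(X)-q[:2];print('net push/stop end jig',[c*d[0]+s*d[1],-s*d[0]+c*d[1]])
for X in [(110,170,18),(110,-190,18),(-32,-190,42),(-32,170,42),(32,-190,28),(32,140,28),(0,90,101),(0,90,114),(0,140,30),(-34,30,118),(-34,150,118),(-34,90,118)]:
    for p in(T,S): cv2.circle(p['frame'],tuple(int(v) for v in proj(p,w(q,X)).round()),1,(0,255,0),-1)
for p,n in((T,'topf'),(S,'sidef')):
    im=p['frame'][110:260,140:360] if n=='topf' else p['frame'][130:290,130:350]
    cv2.imwrite(f'pics/{n}.png',cv2.cvtColor(cv2.resize(im,None,fx=3.5,fy=3.5,interpolation=cv2.INTER_CUBIC),cv2.COLOR_RGB2BGR))
E
python3 fit.py
```

```text
pix [ 0.5526 -0.0128 -0.1801] [-0.4 -0.4  0.  -0.  -0.   0.   0.1  0.  -0.3 -0.4 -1.6 -1.4 -0.7  0.5
  0.9  0.1  0.7 -1.1  1.8  1. ]
net [ 0.5549 -0.0141 -0.1604] [-0.1 -3.4 -1.4  1.3  0.3  0.1  0.8 -0.1 -1.2 -1.2  1.7  3.3]
both [ 0.553  -0.0132 -0.1805] [-0.2 -0.5  0.1 -0.1  0.1 -0.   0.3 -0.1 -0.3 -0.5 -1.5 -1.6 -0.7  0.3
  0.9 -0.   0.7 -1.2  1.8  0.9 -0.7 -0.8 -0.2  0.5  0.   0.2  0.2  0.1
 -0.5 -0.2  0.6  1.5]
push [ 0.535  -0.1116  0.    ]
stopface [0.5781 0.1245 0.    ]
knob [0.5691 0.0753 0.    ]
push corner jig [np.float64(0.02671840539345615), np.float64(-0.10644593125374352)]
push corner jig [np.float64(-0.028090971976153366), np.float64(-0.10201413481806229)]
net push/stop end jig [np.float64(4.2859886616081894e-05), np.float64(-0.10639088116155153)]
net push/stop end jig [np.float64(0.0006876462360690741), np.float64(-0.10769635064168466)]
net push/stop end jig [np.float64(-0.002431281452115606), np.float64(0.09269819092588368)]
```

View pics/topf.png

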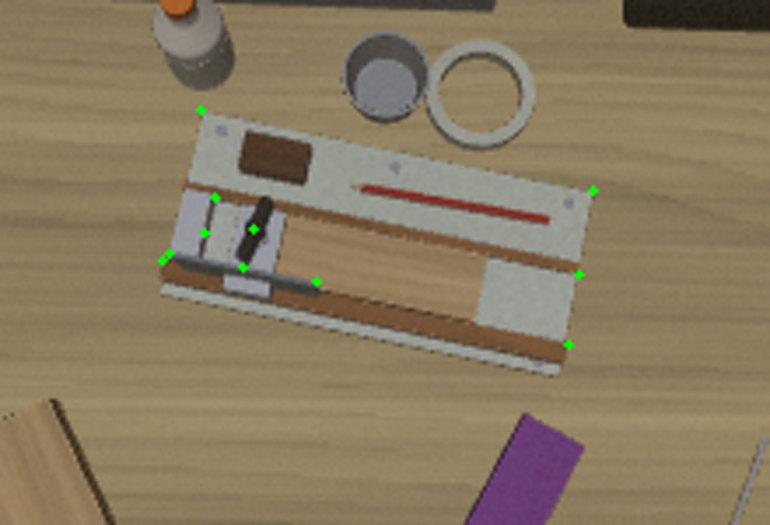

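View pics/sidef.png

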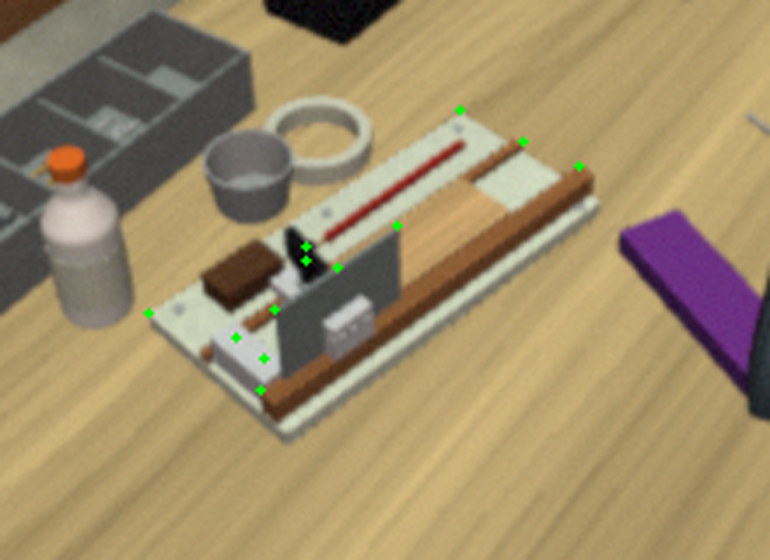

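```bash
cat > to.py <<'E'
from h import *
import sys
np.set_printoptions(precision=3,suppress=True)
q=np.load('q.npy')
def w(x,y):
    c,s=np.cos(q[2]),np.sin(q[2]); return np.array([q[0]+c*x-s*y,q[1]+s*x+c*y])
def rel(X,yaw=None):
    s=monitor.sense();R=np.array(s['tcp_rot']);d=R.T@(np.array(X)-s['tool_pos'])*100
    y=np.arctan2(R[1,0],R[0,0]); 
    print('t',s['t'],'pos',s['tool_pos'],'yaw_x',y,'z',R[:,2],'F',s['ft_force'],'M',s['torque'],'w',s['grip_width'])
    print('tool shift cm',d,'turn about tool z', None if yaw is None else -((yaw-y+np.pi)%(2*np.pi)-np.pi))
def injig():
    s=monitor.sense();c,ss=np.cos(q[2]),np.sin(q[2]);d=s['tool_pos'][:2]-q[:2];F=s['ft_force']
    print('jig',c*d[0]+ss*d[1],-ss*d[0]+c*d[1],s['tool_pos'][2],'Fjig',c*F[0]+ss*F[1],-ss*F[0]+c*F[1],F[2],'M',s['torque'])
E
python3 -c "
from to import *
p=w(0,-.142);print(p);rel([*p,.2],2.961);print(bot.grip_point_offset)"
```

```text
[ 0.527 -0.153]
t 1.2 pos [ 0.18  -0.52   0.231] yaw_x 0.33280589854873943 z [-0.  0. -1.] F [-0.621  0.077  0.344] M [0.004 0.031 0.033] w 0.08518899013764464
tool shift cm [ 44.855 -23.313   3.13 ] turn about tool z -2.6281941014512604
0.0187
```

Emit:
arm_command(
  moves=[
    [[5.2,-2.7,0,0,0,0],[5.2,-2.7,0,0,0,0],[5.2,-2.7,0,0,0,0],[5.2,-2.7,0,0,0,0],[5.2,-2.7,0,0,0,0],[5.2,-2.7,0,0,0,0],[5.2,-2.7,0,0,0,0],[5.2,-2.7,0,0,0,0]],
  ],
  grip=0,
)

```text
t: 2.2
tool_pos: [0.5035, -0.1782, 0.2315]
tcp_rot: [[0.945, 0.327, 0.0], [0.327, -0.945, -0.0], [0.0, 0.0, -1.0]]
ft_force: [0.2, -1.3, -0.7]
grip_width: 0.0001
```

Emit:
arm_command(
  moves=[
    [[0,0,0,0,0,-0.18],[0,0,0,0,0,-0.18],[0,0,0,0,0,-0.18],[0,0,0,0,0,-0.18],[0,0,0,0,0,-0.18],[0,0,0,0,0,-0.18],[0,0,0,0,0,-0.18],[0,0,0,0,0,-0.18]],
  ],
)

```text
t: 3.2
tool_pos: [0.5023, -0.1798, 0.2313]
tcp_rot: [[-0.206, 0.978, 0.0], [0.978, 0.206, -0.0], [-0.0, 0.0, -1.0]]
ft_force: [-0.7, -0.3, -0.1]
grip_width: 0.0002
```

Emit:
arm_command(
  moves=[
    [[0,0,0,0,0,-0.18],[0,0,0,0,0,-0.18],[0,0,0,0,0,-0.18],[0,0,0,0,0,-0.18],[0,0,0,0,0,-0.18],[0,0,0,0,0,-0.18],[0,0,0,0,0,-0.1],[0,0,0,0,0,0]],
  ],
)

```text
t: 4.2
tool_pos: [0.5023, -0.1797, 0.2313]
tcp_rot: [[-0.982, 0.188, 0.0], [0.188, 0.982, 0.0], [-0.0, 0.0, -1.0]]
ft_force: [0.5, 0.3, -0.3]
grip_width: 0.0002
```

```bash
python3 -c "
from to import *
p=w(0,-.142);rel([*p,.027],2.961);injig()"
```

```text
t 4.2 pos [ 0.502 -0.18   0.231] yaw_x 2.952088495888792 z [ 0.  0. -1.] F [ 0.457  0.254 -0.307] M [ 0.006 -0.023  0.01 ] w 0.00017020542781973218
tool shift cm [-1.963  3.105 20.43 ] turn about tool z -0.00891150411120778
jig -0.01991883244586011 -0.17287665674248695 0.23129958674278495 Fjig 0.4035961255492183 0.3319720083605689 -0.30714125826917127 M [ 0.006 -0.023  0.01 ]
```

Emit:
arm_command(
  moves=[
    [[-1.0,1.5,4.5,0,0,0],[-1.0,1.5,4.5,0,0,-0.01],[0,0,4.5,0,0,0],[0,0,3.5,0,0,0],[0,0,2.0,0,0,0],[0,0,1.1,0,0,0],[0,0,0,0,0,0]],
  ],
)

```text
t: 5.08
tool_pos: [0.5275, -0.154, 0.0301]
tcp_rot: [[-0.984, 0.179, -0.001], [0.179, 0.984, 0.0], [0.001, 0.0, -1.0]]
ft_force: [-0.1, -0.5, -0.4]
grip_width: 0.0004
```

```bash
python3 -c "
from to import *
rel([*w(0,-.08),.03],2.961);injig()
p=capture('top');im=p['frame'][110:260,140:360]
cv2.imwrite('pics/t2.png',cv2.cvtColor(cv2.resize(im,None,fx=3.5,fy=3.5),cv2.COLOR_RGB2BGR))
p=capture('side');im=p['frame'][130:290,130:350]
cv2.imwrite('pics/s2.png',cv2.cvtColor(cv2.resize(im,None,fx=3.5,fy=3.5),cv2.COLOR_RGB2BGR))
"
```

```text
t 5.075 pos [ 0.528 -0.154  0.03 ] yaw_x 2.961680488090163 z [-0.001  0.    -1.   ] F [-0.095 -0.502 -0.373] M [-0.048  0.001 -0.012] w 0.00040141408505864616
tool shift cm [0.02  6.307 0.01 ] turn about tool z 0.0006804880901629673
jig 0.00023477279780728666 -0.14306504234888162 0.03009170672965837 Fjig -0.0031542823717213425 -0.5113440864677408 -0.37332019510237546 M [-0.048  0.001 -0.012]
```

View pics/s2.png

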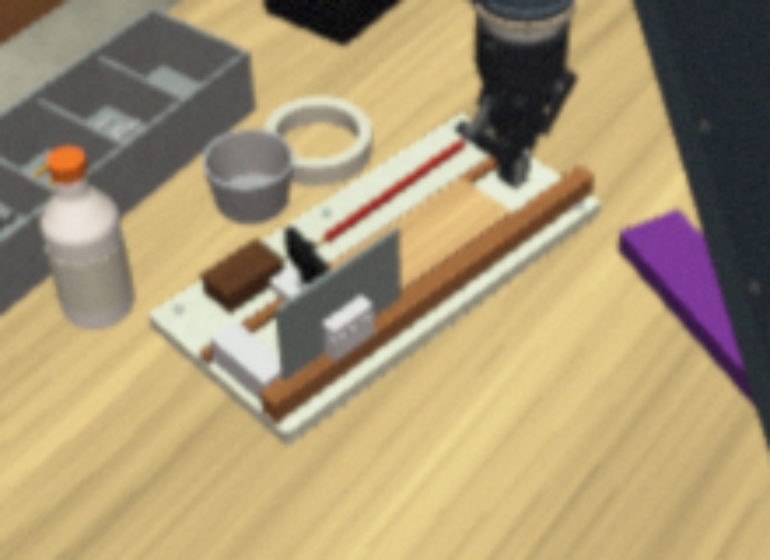

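Emit:
arm_command(
  moves=[
    [[0,0.4,0,0,0,0],[0,0.4,0,0,0,0],[0,0.4,0,0,0,0],[0,0.3,0,0,0,0],[0,0.3,0,0,0,0],[0,0.3,0,0,0,0],[0,0.3,0,0,0,0],[0,0.3,0,0,0,0]],
  ],
)

```text
t: 6.18
tool_pos: [0.5324, -0.1274, 0.0303]
tcp_rot: [[-0.984, 0.178, 0.0], [0.178, 0.984, -0.0], [-0.0, -0.0, -1.0]]
ft_force: [-0.2, -0.9, -0.0]
grip_width: 0.0001
```

Emit:
arm_command(
  moves=[
    [[0,0.3,0,0,0,0],[0,0.3,0,0,0,0],[0,0.3,0,0,0,0],[0,0.3,0,0,0,0]],
  ],
)

```text
t: 6.68
tool_pos: [0.5345, -0.1155, 0.0303]
tcp_rot: [[-0.984, 0.178, -0.0], [0.178, 0.984, 0.0], [0.0, 0.0, -1.0]]
ft_force: [-1.3, -0.5, -0.4]
grip_width: 0.0002
```

```bash
python3 -c "
from to import *
injig()
p=capture('top');im=p['frame'][110:260,140:360]
cv2.imwrite('pics/t3.png',cv2.cvtColor(cv2.resize(im,None,fx=3.5,fy=3.5),cv2.COLOR_RGB2BGR))
"
```

```text
jig 0.00023243236093397138 -0.10387133155343135 0.030280374474673737 Fjig -1.2166859698681194 -0.7680274883681515 -0.4166004028722545 M [-0.157  0.001  0.039]
```

View pics/t3.png

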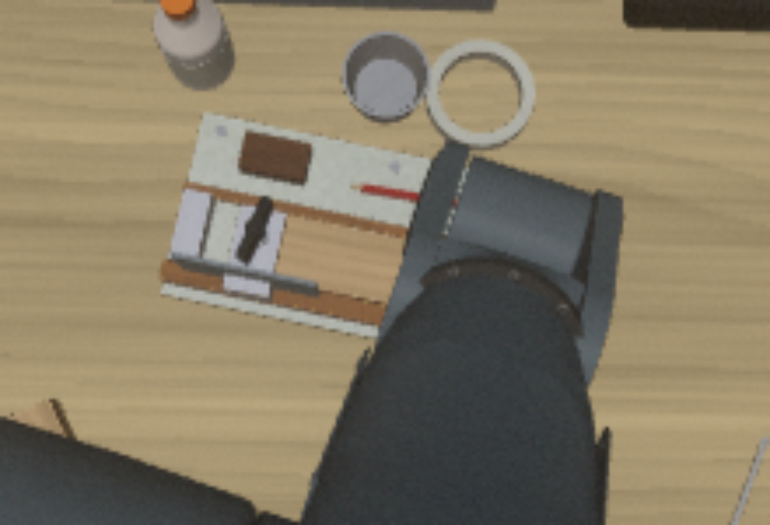

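Emit:
arm_command(
  moves=[
    [[0,0.3,0,0,0,0],[0,0.3,0,0,0,0],[0,0.3,0,0,0,0],[0,0.3,0,0,0,0],[0,0.3,0,0,0,0]],
  ],
)

```text
t: 7.35
tool_pos: [0.5372, -0.1007, 0.0303]
tcp_rot: [[-0.984, 0.178, -0.0], [0.178, 0.984, -0.0], [0.0, -0.0, -1.0]]
ft_force: [-0.0, -1.4, -0.3]
grip_width: -0.0
```

```bash
python3 -c "
from to import *
injig()
p=capture('side');im=p['frame'][130:290,130:350]
cv2.imwrite('pics/s4.png',cv2.cvtColor(cv2.resize(im,None,fx=3.5,fy=3.5),cv2.COLOR_RGB2BGR))
"
```

```text
jig 0.00021594244351088449 -0.08887924422154306 0.030291836954829274 Fjig 0.22510799075073304 -1.3492591016523523 -0.2967238353401638 M [-0.151  0.019 -0.042]
```

View pics/s4.png

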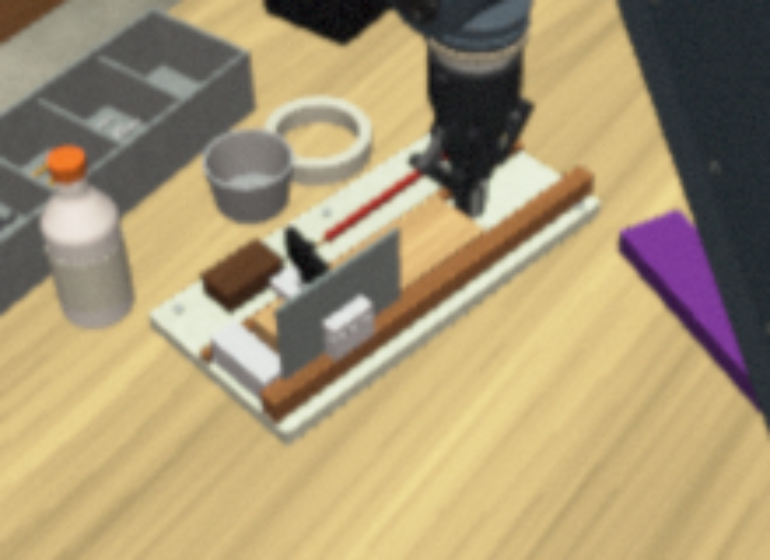

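Emit:
arm_command(
  moves=[
    [[0,0.2,0,0,0,0],[0,0.2,0,0,0,0],[0,0.2,0,0,0,0],[0,0.15,0,0,0,0]],
  ],
)

```text
t: 7.9
tool_pos: [0.5386, -0.0934, 0.0303]
tcp_rot: [[-0.984, 0.178, 0.0], [0.178, 0.984, 0.0], [-0.0, 0.0, -1.0]]
ft_force: [-0.4, -1.4, 0.6]
grip_width: -0.0001
```

Emit:
arm_command(
  moves=[
    [[0,0.1,0,0,0,0],[0,0.1,0,0,0,0]],
  ],
)

```text
t: 8.15
tool_pos: [0.5389, -0.0915, 0.0303]
tcp_rot: [[-0.984, 0.178, 0.0], [0.178, 0.984, -0.0], [-0.0, -0.0, -1.0]]
ft_force: [-0.7, -0.6, -0.3]
grip_width: 0.0001
```

Emit:
arm_command(
  moves=[
    [[0,0.1,0,0,0,0],[0,0.1,0,0,0,0]],
  ],
)

```text
t: 8.4
tool_pos: [0.5392, -0.0895, 0.0303]
tcp_rot: [[-0.984, 0.178, -0.0], [0.178, 0.984, 0.0], [0.0, 0.0, -1.0]]
ft_force: [-0.3, -0.9, 0.9]
grip_width: 0.0
```

```bash
python3 -c "
from to import *
injig()
p=capture('side');im=p['frame'][180:260,170:280]
cv2.imwrite('pics/s5.png',cv2.cvtColor(cv2.resize(im,None,fx=7,fy=7),cv2.COLOR_RGB2BGR))
p=capture('top');im=p['frame'][140:220,180:290]
cv2.imwrite('pics/t5.png',cv2.cvtColor(cv2.resize(im,None,fx=7,fy=7),cv2.COLOR_RGB2BGR))
"
```

```text
jig 0.00020370077977675642 -0.07752393447623415 0.030270448534106414 Fjig -0.11389634599660156 -0.9438201344932288 0.861926297676701 M [-0.126  0.032 -0.024]
```

View pics/t5.png

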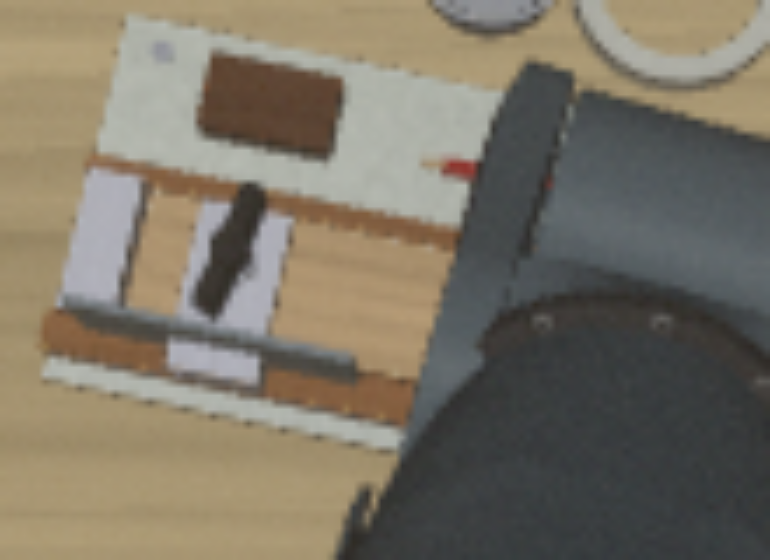

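Emit:
arm_command(
  moves=[
    [[0,0.08,0,0,0,0],[0,0.08,0,0,0,0]],
  ],
)

```text
t: 8.75
tool_pos: [0.5395, -0.088, 0.0303]
tcp_rot: [[-0.984, 0.178, -0.0], [0.178, 0.984, 0.0], [0.0, 0.0, -1.0]]
ft_force: [0.4, -1.6, 0.4]
grip_width: 0.0002
```

Emit:
arm_command(
  moves=[
    [[0,0.08,0,0,0,0],[0,0.08,0,0,0,0]],
  ],
)

```text
t: 9.0
tool_pos: [0.5398, -0.0864, 0.0303]
tcp_rot: [[-0.984, 0.178, -0.0], [0.178, 0.984, -0.0], [-0.0, -0.0, -1.0]]
ft_force: [-0.8, -3.1, -0.8]
grip_width: -0.0003
```

Emit:
arm_command(
  moves=[
    [[0,0.07,0,0,0,0],[0,0.07,0,0,0,0]],
  ],
)

```text
t: 9.25
tool_pos: [0.5398, -0.086, 0.0303]
tcp_rot: [[-0.984, 0.177, -0.001], [0.177, 0.984, -0.001], [0.0, -0.001, -1.0]]
ft_force: [-3.7, -12.2, 0.6]
grip_width: -0.0002
```

Emit:
arm_command(
  moves=[
    [[0,-0.1,0,0,0,0],[0,-0.3,0,0,0,0],[0,-0.6,0,0,0,0],[0,-1.0,0,0,0,0],[0,0,-3.0,0,0,0],[0,0,-5.0,0,0,0],[0,0,-5.0,0,0,0],[0,-3,-2,0,0,0]],
  ],
)

```text
t: 10.25
tool_pos: [0.5321, -0.1343, 0.1833]
tcp_rot: [[-0.984, 0.176, 0.004], [0.176, 0.984, -0.001], [-0.004, -0.0, -1.0]]
ft_force: [-0.1, -1.4, -1.3]
grip_width: 0.0001
```

```bash
python3 -c "
from to import *
injig()
p=capture('side');im=p['frame'][180:260,170:280]
cv2.imwrite('pics/s6.png',cv2.cvtColor(cv2.resize(im,None,fx=7,fy=7,interpolation=2),cv2.COLOR_RGB2BGR))
for th in('batten_stop_end','batten_push_end','stop_face'):
  for r in place_of(p,th)[:3]:print(th,r)
p=capture('top');im=p['frame'][140:220,180:290]
cv2.imwrite('pics/t6.png',cv2.cvtColor(cv2.resize(im,None,fx=7,fy=7,interpolation=2),cv2.COLOR_RGB2BGR))
rel([*w(0,.09),.18],2.747)
"
```

```text
jig 0.0012030277495964775 -0.12289440699645572 0.1833078787895607 Fjig 0.12826996754666564 -1.3799642268801044 -1.2718574170959018 M [-0.034 -0.01   0.037]
batten_stop_end {'position': [0.4113, -0.1899, 0.0133], 'confidence': 0.7}
batten_stop_end {'position': [0.4111, 0.2921, 0.019], 'confidence': 0.65}
batten_push_end {'position': [0.1615, 0.1583, 0.0155], 'confidence': 0.91}
batten_push_end {'position': [0.5419, -0.0709, 0.0316], 'confidence': 0.6}
batten_push_end {'position': [0.2327, -0.094, 0.0133], 'confidence': 0.57}
stop_face {'position': [0.5762, 0.1251, 0.0331], 'confidence': 0.77}
t 10.5 pos [ 0.531 -0.134  0.18 ] yaw_x 2.9622070044911197 z [-0.001  0.001 -1.   ] F [-0.48   1.126 -0.198] M [-0.043 -0.042 -0.005] w 0.0004825109932368895
tool shift cm [-0.042 21.293 -0.042] turn about tool z 0.21520700449111985
```

View pics/t6.png

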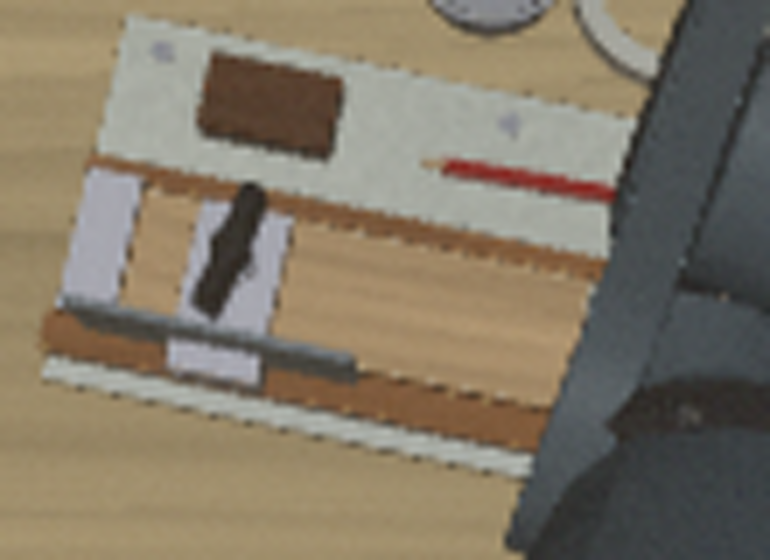

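View pics/s6.png

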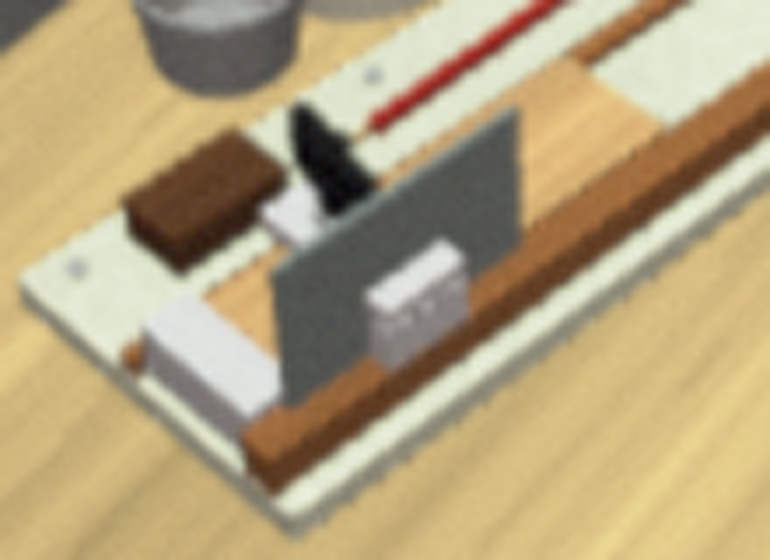

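```bash
python3 -c "
from to import *
p=capture('top')
im=p['frame'][140:220,180:290]
z=lambda u:(np.array(u)+.5)/7-.5+np.array([180,140])
a=unproj(p,z((207,305)),.114);b=unproj(p,z((253,190)),.114);d=b-a
print(a,b,np.linalg.norm(d),'ang',np.arctan2(d[1],d[0]),'mid',(a+b)/2)
# segmentation of the dark wing
f=p['frame'].astype(int);m=np.zeros(f.shape[:2],np.uint8);ys,xs=np.nonzero(f.sum(2)<150)
k=(xs>203)&(xs<222)&(ys>160)&(ys<190);P=np.array([unproj(p,(x,y),.114)[:2] for x,y in zip(xs[k],ys[k])])
c=P.mean(0);u,s,v=np.linalg.svd(P-c);print(len(P),'centre',c,'ang',np.arctan2(v[0,1],v[0,0]), s/np.sqrt(len(P)))
yaw=np.arctan2(d[1],d[0])+np.pi
print(w(0,.09));rel([*w(0,.09),.15],yaw)"
```

```text
[0.544 0.082 0.114] [0.592 0.065 0.114] 0.05082249015592201 ang -0.33838931165184344 mid [0.568 0.074 0.114]
38 centre [0.568 0.072] ang 2.7615782004355953 [0.016 0.003]
[0.569 0.075]
t 10.55 pos [ 0.531 -0.134  0.179] yaw_x 2.9626865037985777 z [-0.002  0.001 -1.   ] F [-0.493  0.454 -0.585] M [ 0.063 -0.029 -0.025] w -0.0004663358770213946
tool shift cm [-0.065 21.264  2.934] turn about tool z 0.15948316186062783
```

Emit:
arm_command(
  moves=[
    [[0,4.3,0,0,0,0],[0,4.3,0,0,0,0],[0,4.3,0,0,0,0],[0,4.3,0,0,0,0],[0,4.1,0,0,0,0],[0,0,0,0,0,0.09],[0,0,0,0,0,0.09],[0,0,0,0,0,0]],
  ],
  grip=0.5,
)

```text
t: 11.55
tool_pos: [0.5686, 0.0759, 0.1793]
tcp_rot: [[-0.937, 0.35, -0.002], [0.35, 0.937, 0.0], [0.002, -0.001, -1.0]]
ft_force: [-0.3, 0.0, -0.3]
grip_width: 0.0428
```

```bash
python3 -c "
from to import *
injig();rel([*w(0,.09),.086],2.78)
p=capture('side');im=p['frame'][150:260,150:300]
cv2.imwrite('pics/s7.png',cv2.cvtColor(cv2.resize(im,None,fx=5,fy=5,interpolation=2),cv2.COLOR_RGB2BGR))
"
```

```text
jig -0.0006484325436912856 0.09049126225978336 0.17928677891408978 Fjig -0.2581421307248575 -0.008655850210913626 -0.32220152438808536 M [ 0.031  0.007 -0.048]
t 11.55 pos [0.569 0.076 0.179] yaw_x 2.7841218052578767 z [-0.002  0.    -1.   ] F [-0.256  0.038 -0.322] M [ 0.031  0.007 -0.048] w 0.04282386027000099
tool shift cm [-0.088 -0.031  9.329] turn about tool z 0.004121805257876865
```

View pics/s7.png

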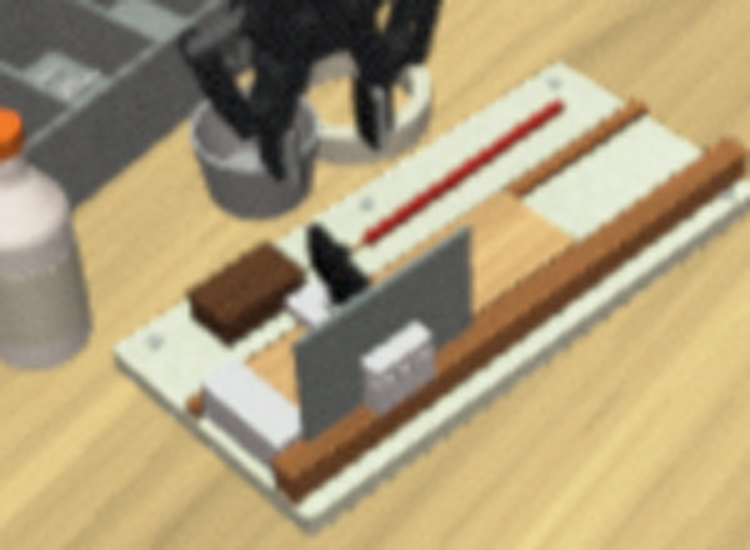

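Emit:
arm_command(
  moves=[
    [[-0.1,0,2.5,0,0,0],[0,0,2.5,0,0,0],[0,0,2.0,0,0,0],[0,0,1.2,0,0,0],[0,0,1.0,0,0,0],[0,0,0,0,0,0]],
  ],
)

```text
t: 12.35
tool_pos: [0.5698, 0.075, 0.0879]
tcp_rot: [[-0.936, 0.351, -0.001], [0.351, 0.936, -0.0], [0.001, -0.0, -1.0]]
ft_force: [0.0, -0.4, -0.8]
grip_width: 0.0427
```

```bash
python3 -c "
from to import *
injig();rel([*w(0,.09),.086],2.78)
p=capture('side');im=p['frame'][150:260,150:300]
cv2.imwrite('pics/s8.png',cv2.cvtColor(cv2.resize(im,None,fx=5,fy=5,interpolation=2),cv2.COLOR_RGB2BGR))
"
```

```text
jig 0.0007430926769774263 0.08982053855680117 0.08793459248217675 Fjig 0.09381156587860422 -0.34373254612648757 -0.8095358416029623 M [-0.031  0.001 -0.005]
t 12.35 pos [0.57  0.075 0.088] yaw_x 2.783150316779271 z [-0.001 -0.    -1.   ] F [ 0.031 -0.355 -0.81 ] M [-0.031  0.001 -0.005] w 0.042682959789161624
tool shift cm [0.076 0.005 0.194] turn about tool z 0.003150316779271023
```

View pics/s8.png

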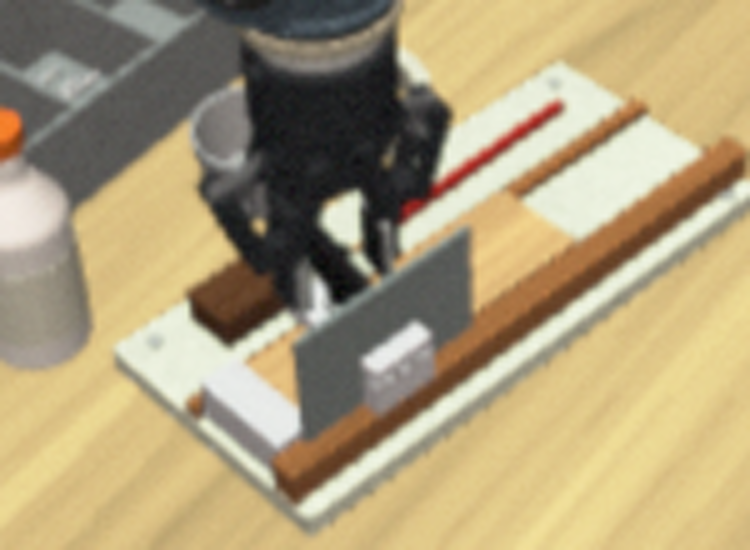

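Emit:
arm_command(
  moves=[
    [[0.05,0,0.1,0,0,0],[0,0,0,0,0,0],[0,0,0,0,0,0],[0,0,0,0,0,0]],
  ],
  grip=0,
)

```text
t: 12.9
tool_pos: [0.5694, 0.0744, 0.0879]
tcp_rot: [[-0.936, 0.351, -0.0], [0.351, 0.936, -0.001], [-0.0, -0.001, -1.0]]
ft_force: [-2.8, -5.6, 5.6]
grip_width: 0.0089
```

```bash
cat >> to.py <<'E'
def st():
    s=monitor.sense();R=np.array(s['tcp_rot']);print('t',s['t'],'yaw',round(np.arctan2(R[1,0],R[0,0]),4),'F',s['ft_force'],'M',s['torque'],'w',s['grip_width']*1000,'tq6',s['joint_torque'][5],s['tool_pos'])
E
python3 -c "
from to import *
st();injig()"
```

```text
t 12.9 yaw 2.7829 F [-2.796 -5.614  5.563] M [-0.889  0.482 -0.008] w 8.924989255288509 tq6 -0.02132472989615053 [0.569 0.074 0.088]
jig 0.0004390289944594776 0.08919591664191175 0.08788005709155063 Fjig -1.7428220200521853 -6.024277245258828 5.562787954552269 M [-0.889  0.482 -0.008]
```

Emit:
arm_command(
  moves=[
    [[0,-0.05,-0.05,0,0,0.06],[0,0,0,0,0,0.06],[0,0,0,0,0,0.06]],
  ],
)

```text
t: 13.28
tool_pos: [0.5694, 0.0744, 0.088]
tcp_rot: [[-0.857, 0.515, 0.0], [0.515, 0.857, -0.0], [-0.0, -0.0, -1.0]]
ft_force: [0.1, -2.8, -0.4]
grip_width: 0.0091
```

```bash
python3 -c "
from to import *
st()"
```

```text
t 13.275 yaw 2.6011 F [ 0.084 -2.832 -0.419] M [-0.324 -0.098  0.147] w 9.108857710289756 tq6 -0.6716012209653854 [0.569 0.074 0.088]
```

Emit:
arm_command(
  moves=[
    [[0,0,0,0,0,0.04],[0,0,0,0,0,0.04]],
  ],
)

```text
t: 13.52
tool_pos: [0.5694, 0.0744, 0.0879]
tcp_rot: [[-0.814, 0.581, 0.0], [0.581, 0.814, -0.001], [-0.0, -0.0, -1.0]]
ft_force: [0.1, -2.4, -2.5]
grip_width: 0.009
```

```bash
python3 -c "
from to import *
st()"
```

```text
t 13.525 yaw 2.5218 F [ 0.141 -2.364 -2.472] M [-0.355 -0.082  0.102] w 9.009371900482089 tq6 -0.40422859601676464 [0.569 0.074 0.088]
```

```bash
cat >> to.py <<'E'
def avg(n=5):
    L=[];t6=[]
    for i in range(n):
        capture('side');s=monitor.sense();L.append(np.r_[s['ft_force'],s['torque']]);t6.append(s['joint_torque'][5])
    R=np.array(s['tcp_rot']);print('t',s['t'],'yaw',round(np.arctan2(R[1,0],R[0,0]),4),'FM',np.mean(L,0),'Mz each',np.array(L)[:,5],'tq6',np.mean(t6),s['tool_pos'])
E
python3 -c "
from to import *
avg()"
```

```text
t 13.775 yaw 2.5235 FM [-0.334 -4.067 -0.845 -0.551 -0.017 -0.079] Mz each [ 0.037 -0.116 -0.088 -0.091 -0.137] tq6 -0.0075282929465174675 [0.569 0.074 0.088]
```

Emit:
arm_command(
  moves=[
    [[0,0,0.02,0,0,0.04],[0,0,0.02,0,0,0.04]],
  ],
)

```text
t: 14.02
tool_pos: [0.5694, 0.0744, 0.0879]
tcp_rot: [[-0.765, 0.643, 0.0], [0.643, 0.765, -0.001], [-0.0, -0.0, -1.0]]
ft_force: [-1.9, -4.1, 5.4]
grip_width: 0.0089
```

```bash
python3 -c "
from to import *
avg()"
```

```text
t 14.275 yaw 2.4434 FM [-1.95  -5.291  4.776 -0.752  0.284 -0.064] Mz each [ 0.044 -0.038 -0.078 -0.116 -0.132] tq6 -0.010070762364193797 [0.569 0.074 0.088]
```

Emit:
arm_command(
  moves=[
    [[-0.02,-0.05,-0.04,0,0,0.03],[0,0,0,0,0,0.03]],
  ],
)

```text
t: 14.52
tool_pos: [0.5694, 0.0743, 0.0879]
tcp_rot: [[-0.725, 0.689, 0.001], [0.689, 0.725, 0.0], [-0.0, 0.001, -1.0]]
ft_force: [-0.1, -0.7, 0.4]
grip_width: 0.0086
```

```bash
python3 -c "
from to import *
st()"
```

```text
t 14.525 yaw 2.3812 F [-0.142 -0.71   0.38 ] M [-0.106 -0.233  0.077] w 8.551140975127312 tq6 -0.3148685395717621 [0.569 0.074 0.088]
```

Emit:
arm_command(
  moves=[
    [[0,0,0,0,0,0.03],[0,0,0,0,0,0.03]],
  ],
)

```text
t: 14.78
tool_pos: [0.5694, 0.0743, 0.0879]
tcp_rot: [[-0.682, 0.732, 0.001], [0.732, 0.682, 0.0], [-0.0, 0.0, -1.0]]
ft_force: [1.7, -0.8, 1.1]
grip_width: 0.009
```

```bash
python3 -c "
from to import *
st()"
```

```text
t 14.775 yaw 2.3209 F [ 1.706 -0.837  1.099] M [-0.048 -0.278  0.095] w 9.024179933759976 tq6 -0.2790975943207741 [0.569 0.074 0.088]
```

Emit:
arm_command(
  moves=[
    [[0,0,0,0,0,0.03],[0,0,0,0,0,0.03]],
  ],
)

```text
t: 15.02
tool_pos: [0.5694, 0.0743, 0.0879]
tcp_rot: [[-0.637, 0.771, 0.0], [0.771, 0.637, 0.0], [-0.0, 0.0, -1.0]]
ft_force: [1.8, 0.0, 1.3]
grip_width: 0.009
```

```bash
python3 -c "
from to import *
st()"
```

```text
t 15.025 yaw 2.2609 F [1.758 0.027 1.345] M [ 0.095 -0.307  0.138] w 9.013502961241722 tq6 -0.27761184610426426 [0.569 0.074 0.088]
```

Emit:
arm_command(
  moves=[
    [[0,0,0,0,0,0.03],[0,0,0,0,0,0.03]],
  ],
)

```text
t: 15.28
tool_pos: [0.5694, 0.0743, 0.0879]
tcp_rot: [[-0.589, 0.808, 0.001], [0.808, 0.589, 0.0], [-0.0, 0.0, -1.0]]
ft_force: [2.4, 0.6, 1.3]
grip_width: 0.0088
```

```bash
python3 -c "
from to import *
st()"
```

```text
t 15.275 yaw 2.2008 F [2.37  0.559 1.253] M [ 0.224 -0.486  0.147] w 8.825531307572179 tq6 -0.27739690616726875 [0.569 0.074 0.088]
```

Emit:
arm_command(
  moves=[
    [[0,0,0,0,0,0.03],[0,0,0,0,0,0.03]],
  ],
)

```text
t: 15.52
tool_pos: [0.5693, 0.0743, 0.0879]
tcp_rot: [[-0.54, 0.842, 0.0], [0.842, 0.54, 0.0], [-0.0, 0.0, -1.0]]
ft_force: [2.5, 0.8, 2.4]
grip_width: 0.0093
```

```bash
python3 -c "
from to import *
st()"
```

```text
t 15.525 yaw 2.1408 F [2.471 0.805 2.353] M [ 0.292 -0.526  0.142] w 9.256232868595864 tq6 -0.277392016723752 [0.569 0.074 0.088]
```

Emit:
arm_command(
  moves=[
    [[0,0,0,0,0,0.03],[0,0,0,0,0,0.03]],
  ],
)

```text
t: 15.78
tool_pos: [0.5693, 0.0743, 0.0879]
tcp_rot: [[-0.488, 0.873, 0.0], [0.873, 0.488, 0.0], [-0.0, 0.0, -1.0]]
ft_force: [3.2, 0.6, 3.3]
grip_width: 0.0089
```

```bash
python3 -c "
from to import *
st()"
```

```text
t 15.775 yaw 2.0808 F [3.243 0.583 3.277] M [ 0.323 -0.621  0.103] w 8.946940223328683 tq6 -0.2774268016219139 [0.569 0.074 0.088]
```

Emit:
arm_command(
  moves=[
    [[0,0.03,-0.03,0,0,0.03],[0,0,0,0,0,0.03]],
  ],
)

```text
t: 16.02
tool_pos: [0.5693, 0.0743, 0.0879]
tcp_rot: [[-0.435, 0.9, -0.0], [0.9, 0.435, -0.0], [0.0, -0.0, -1.0]]
ft_force: [3.5, -0.2, 0.0]
grip_width: 0.0086
```

```bash
python3 -c "
from to import *
st()"
```

```text
t 16.025 yaw 2.0208 F [ 3.515 -0.23   0.001] M [ 0.167 -0.623  0.103] w 8.607076747334702 tq6 -0.2754187770187855 [0.569 0.074 0.088]
```

Emit:
arm_command(
  moves=[
    [[0,0,0,0,0,0.03],[0,0,0,0,0,0.03]],
  ],
)

```text
t: 16.27
tool_pos: [0.5693, 0.0742, 0.0879]
tcp_rot: [[-0.38, 0.925, -0.0], [0.925, 0.38, -0.0], [-0.0, -0.0, -1.0]]
ft_force: [2.7, -0.2, -0.7]
grip_width: 0.0087
```

```bash
python3 -c "
from to import *
st()"
```

```text
t 16.275 yaw 1.9608 F [ 2.729 -0.222 -0.684] M [ 0.061 -0.693  0.07 ] w 8.710780050747509 tq6 -0.2772921323776245 [0.569 0.074 0.088]
```

Emit:
arm_command(
  moves=[
    [[0,0,0,0,0,0.03],[0,0,0,0,0,0.03]],
  ],
)

```text
t: 16.52
tool_pos: [0.5693, 0.0743, 0.0879]
tcp_rot: [[-0.324, 0.946, -0.0], [0.946, 0.324, -0.0], [-0.0, -0.0, -1.0]]
ft_force: [2.7, -0.8, -2.2]
grip_width: 0.0092
```

```bash
python3 -c "
from to import *
st()"
```

```text
t 16.525 yaw 1.9008 F [ 2.736 -0.761 -2.21 ] M [-0.013 -0.718  0.174] w 9.235303330441464 tq6 -0.27723172679543495 [0.569 0.074 0.088]
```

Emit:
arm_command(
  moves=[
    [[0,0,0,0,0,0.03],[0,0,0,0,0,0.03]],
  ],
)

```text
t: 16.77
tool_pos: [0.5693, 0.0743, 0.088]
tcp_rot: [[-0.267, 0.964, -0.0], [0.964, 0.267, -0.0], [-0.0, -0.0, -1.0]]
ft_force: [2.8, -1.5, -3.8]
grip_width: 0.0091
```

```bash
python3 -c "
from to import *
st()"
```

```text
t 16.775 yaw 1.8408 F [ 2.788 -1.472 -3.763] M [-0.105 -0.757  0.11 ] w 9.081430959770595 tq6 -0.2772641647607088 [0.569 0.074 0.088]
```

Emit:
arm_command(
  moves=[
    [[0,0,0,0,0,0.03],[0,0,0,0,0,0.03]],
  ],
)

```text
t: 17.02
tool_pos: [0.5694, 0.0743, 0.088]
tcp_rot: [[-0.208, 0.978, -0.0], [0.978, 0.208, -0.0], [-0.0, -0.0, -1.0]]
ft_force: [3.7, -1.4, -5.2]
grip_width: 0.0091
```

```bash
python3 -c "
from to import *
st()"
```

```text
t 17.025 yaw 1.7808 F [ 3.739 -1.449 -5.162] M [-0.188 -0.73   0.182] w 9.081498563944931 tq6 -0.2772255800664425 [0.569 0.074 0.088]
```

Emit:
arm_command(
  moves=[
    [[0,0,0,0,0,0.03],[0,0,0,0,0,0.03]],
  ],
)

```text
t: 17.27
tool_pos: [0.5693, 0.0743, 0.088]
tcp_rot: [[-0.149, 0.989, -0.0], [0.989, 0.149, -0.0], [-0.0, -0.0, -1.0]]
ft_force: [2.2, -1.9, -5.7]
grip_width: 0.0087
```

```bash
python3 -c "
from to import *
st()"
```

```text
t 17.275 yaw 1.7208 F [ 2.222 -1.892 -5.714] M [-0.301 -0.757  0.132] w 8.652641960947115 tq6 -0.277247903868556 [0.569 0.074 0.088]
```

Emit:
arm_command(
  moves=[
    [[0,0.02,0.03,0,0,0.03],[0,0,0,0,0,0.03]],
  ],
)

```text
t: 17.52
tool_pos: [0.5694, 0.0743, 0.0879]
tcp_rot: [[-0.09, 0.996, -0.001], [0.996, 0.09, -0.0], [-0.0, -0.001, -1.0]]
ft_force: [0.1, -2.8, -0.0]
grip_width: 0.0092
```

```bash
python3 -c "
from to import *
st()"
```

```text
t 17.525 yaw 1.6608 F [ 0.061 -2.78  -0.007] M [-0.403 -0.158  0.073] w 9.229168533994882 tq6 -0.27675806544721127 [0.569 0.074 0.088]
```

Emit:
arm_command(
  moves=[
    [[0,0,0,0,0,0.03],[0,0,0,0,0,0.03]],
  ],
)

```text
t: 17.77
tool_pos: [0.5694, 0.0743, 0.0879]
tcp_rot: [[-0.03, 1.0, -0.001], [1.0, 0.03, -0.0], [-0.0, -0.001, -1.0]]
ft_force: [-1.5, -3.0, 2.6]
grip_width: 0.009
```

```bash
python3 -c "
from to import *
st()"
```

```text
t 17.775 yaw 1.6008 F [-1.515 -2.995  2.609] M [-0.549  0.167  0.167] w 9.035788983378298 tq6 -0.2769847400486469 [0.569 0.074 0.088]
```

Emit:
arm_command(
  moves=[
    [[0,0,0,0,0,0.03]],
  ],
)

```text
t: 17.9
tool_pos: [0.5694, 0.0743, 0.0879]
tcp_rot: [[-0.0, 1.0, -0.0], [1.0, 0.0, -0.0], [-0.0, -0.0, -1.0]]
ft_force: [-2.8, -4.2, 2.9]
grip_width: 0.009
```

```bash
python3 -c "
from to import *
st()"
```

```text
t 17.9 yaw 1.5708 F [-2.831 -4.234  2.907] M [-0.594  0.334  0.082] w 9.007932990768854 tq6 -0.26465236209332943 [0.569 0.074 0.088]
```

Emit:
arm_command(
  moves=[
    [[-0.03,-0.02,-0.01,0,0,0.03],[0,0,0,0,0,0.03]],
  ],
)

```text
t: 18.15
tool_pos: [0.5694, 0.0742, 0.0879]
tcp_rot: [[0.06, 0.998, 0.0], [0.998, -0.06, 0.0], [0.0, 0.0, -1.0]]
ft_force: [-1.7, -0.0, 1.4]
grip_width: 0.0088
```

```bash
python3 -c "
from to import *
st()"
```

```text
t 18.15 yaw 1.511 F [-1.691 -0.035  1.388] M [-0.145  0.229  0.27 ] w 8.784070651219357 tq6 -0.19958913791924715 [0.569 0.074 0.088]
```

Emit:
arm_command(
  moves=[
    [[0,0,0,0,0,0.03],[0,0,0,0,0,0.03]],
  ],
)

```text
t: 18.4
tool_pos: [0.5694, 0.0742, 0.0879]
tcp_rot: [[0.12, 0.993, -0.0], [0.993, -0.12, 0.0], [0.0, -0.0, -1.0]]
ft_force: [-2.0, -0.2, 2.3]
grip_width: 0.0092
```

```bash
python3 -c "
from to import *
st()"
```

```text
t 18.4 yaw 1.4509 F [-2.007 -0.19   2.278] M [-0.033  0.196  0.254] w 9.15961327177475 tq6 -0.12901444919407368 [0.569 0.074 0.088]
```

Emit:
arm_command(
  moves=[
    [[0,0,0,0,0,0],[0,0,0,0,0,0]],
  ],
)

```text
t: 18.65
tool_pos: [0.5694, 0.0742, 0.0879]
tcp_rot: [[0.118, 0.993, -0.0], [0.993, -0.118, 0.0], [0.0, -0.0, -1.0]]
ft_force: [-2.4, 0.9, 2.2]
grip_width: 0.0088
```

```bash
python3 -c "
from to import *
st();injig()"
```

```text
t 18.65 yaw 1.4528 F [-2.418  0.942  2.225] M [0.187 0.238 0.028] w 8.750286916948474 tq6 0.04477304290048778 [0.569 0.074 0.088]
jig 0.0004902214604121276 0.08898577453923247 0.08793105435302635 Fjig -2.5477411466791073 0.4925183193146557 2.225402926089528 M [0.187 0.238 0.028]
```

Emit:
arm_command(
  moves=[
    [[0,0,0,0,0,0],[0,0,0,0,0,0],[0,0,0,0,0,0],[0,0,0,0,0,0]],
  ],
  grip=0.2,
)

```text
t: 19.15
tool_pos: [0.5695, 0.074, 0.0879]
tcp_rot: [[0.118, 0.993, 0.0], [0.993, -0.118, 0.0], [0.0, 0.0, -1.0]]
ft_force: [0.6, 0.7, -0.4]
grip_width: 0.017
```

```bash
python3 -c "
from to import *
st();injig()
p=capture('side');im=p['frame'][150:260,150:300]
cv2.imwrite('pics/s9.png',cv2.cvtColor(cv2.resize(im,None,fx=5,fy=5,interpolation=2),cv2.COLOR_RGB2BGR))
"
```

```text
t 19.15 yaw 1.4527 F [ 0.582  0.673 -0.43 ] M [-0.017 -0.018  0.028] w 16.973517884610658 tq6 -0.00018663255559658865 [0.569 0.074 0.088]
jig 0.0005893898117370587 0.08881447600125558 0.08787819462591619 Fjig 0.4513313515122638 0.7669634691044308 -0.43041594571513286 M [-0.017 -0.018  0.028]
```

View pics/s9.png

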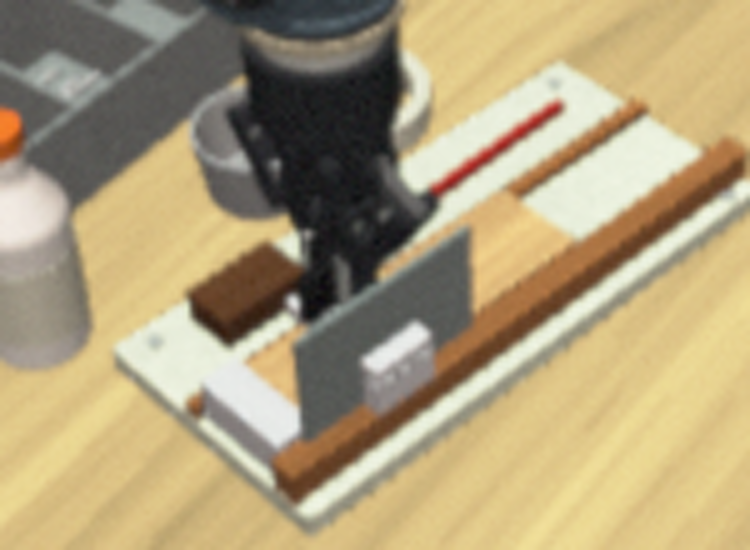

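Emit:
arm_command(
  moves=[
    [[0,0,-0.5,0,0,0],[0,0,-1.5,0,0,0],[0,0,-3.0,0,0,0],[0,0,-4.0,0,0,0],[0,0,-4.0,0,0,0],[-5.5,0,-1,0,0,0],[-5.5,0,0,0,0,0],[-5.5,0,0,0,0,0]],
  ],
)

```text
t: 20.2
tool_pos: [0.5498, -0.0913, 0.2294]
tcp_rot: [[0.117, 0.993, 0.002], [0.993, -0.117, -0.0], [-0.0, 0.002, -1.0]]
ft_force: [0.5, -0.4, 0.1]
grip_width: 0.0174
```

Emit:
arm_command(
  moves=[
    [[-5.5,0,0,0,0,0],[-5.5,0,0,0,0,0],[0,0,0,0,0,0],[0,0,0,0,0,0]],
  ],
)

```text
t: 20.7
tool_pos: [0.5371, -0.1987, 0.2286]
tcp_rot: [[0.118, 0.993, 0.001], [0.993, -0.118, 0.0], [0.0, 0.001, -1.0]]
ft_force: [0.1, 0.5, -0.4]
grip_width: 0.0171
```

```bash
python3 -c "
from to import *
st()
p=capture('side');im=p['frame'][150:260,150:300]
cv2.imwrite('pics/s10.png',cv2.cvtColor(cv2.resize(im,None,fx=5,fy=5,interpolation=2),cv2.COLOR_RGB2BGR))
p=capture('top');im=p['frame'][110:230,160:310]
cv2.imwrite('pics/t10.png',cv2.cvtColor(cv2.resize(im,None,fx=5,fy=5,interpolation=2),cv2.COLOR_RGB2BGR))
for r in place_of(p,'batten_push_end'):
  d=np.array(r['position'][:2])-q[:2];c,s=np.cos(q[2]),np.sin(q[2]);print(r,c*d[0]+s*d[1],-s*d[0]+c*d[1])
"
```

```text
t 20.7 yaw 1.4524 F [ 0.14   0.546 -0.428] M [0.004 0.    0.003] w 17.05632563852146 tq6 -0.042073518270626664 [ 0.537 -0.199  0.229]
{'position': [0.1591, 0.1567, 0.0179], 'confidence': 0.6} -0.41795771162817247 0.09647785032092743
{'position': [0.5391, -0.074, 0.0308], 'confidence': 0.56} -0.00272107952093807 -0.06227047047725068
```

View pics/t10.png

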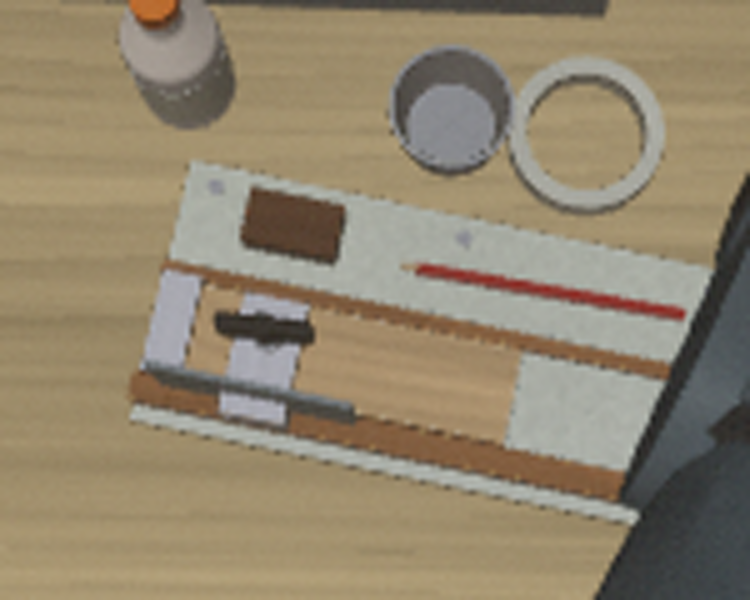

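View pics/s10.png

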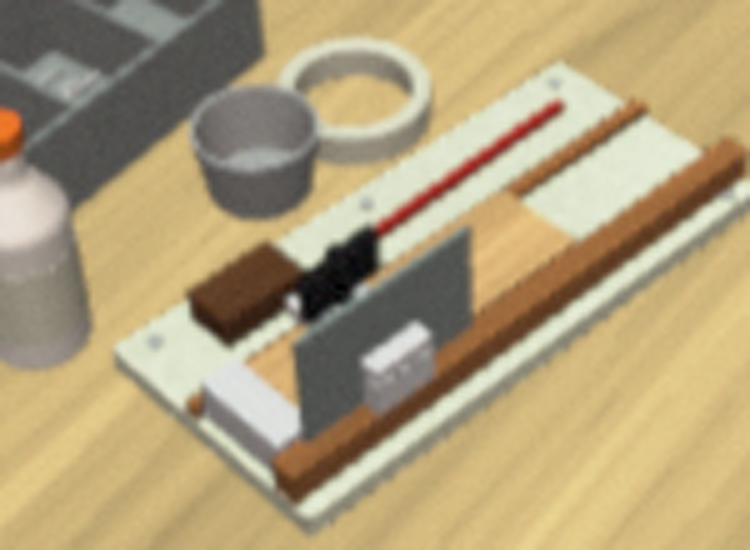

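The wings now lie roughly along the channel at about (263, 327) in the top crop. The batten's far end meets the stop near (198, 318), and the pencil, offcut, tin and tape haven't moved. I'm handing in.

```bash
python3 -c "
from h import *
print(sign_off())"
```

```text
the job is handed in; nothing more can be done
None
```

The batten is home against the end stop and clamped by the wing knob at an estimated 35 N. The knob is released, and I handed the job in at about t = 21 s. No verdict is reported.

- **Push:** I slid the batten along the channel with the shut fingers until it met the stop. The wrist force rose to about 12–13 N there (limit 30 N), at the position I had predicted. I then backed off and checked in the pictures that it sat flush.
- **Clamp:** I turned the knob about 1.33 rad clockwise in one grasp. Joint 6's torque had been steady at 0.277 N m, and I stopped once it had shifted by about 0.15 N m. The wrist's moment about the knob rose by a similar amount, from about 0.12 to 0.25 N m. That suggests roughly 35 N of clamp force, inside the 12–60 N band but above the suggested 0.08 N m (about 20 N).
- **Release:** I opened the fingers only to 17 mm so they would clear the panel, then lifted straight up. The knob turned back only about 0.002 rad as the grip relaxed, before I let go.

**Last checks:**
- The final pictures show the batten at the stop, the panel untouched, and the pencil, offcut, tin, tape and glue where they were. I did not re-check the screwdriver, which the arm never went near after the start.
- The wrist force is near zero.
- The network's estimate of the batten's push end was 2–3 mm off in both directions. That is within its stated 4 mm error, so it cannot confirm the 2 mm tolerance by itself. The contact force at the stop and the pictures do support it.
- The clamp force is worked out from torque, not measured directly.

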